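Lock the tape spool of the yellow cassette

ROBOT

A 6-joint arm with a two-finger parallel gripper is mounted at the origin on the work surface. World frame = base frame: x ahead of the robot, y to its left, z up, the work surface at z = 0. Lengths are in m, angles in degrees, forces in N, time in s.
With the tool pointing down it reaches from about 0.25 to 0.725 m from the base axis. Payload 9.7 kg.
Tool frame: the origin (TCP) lies midway between the tips of the shut fingers; the grasp point (between the pads) lies 19 mm behind it; y points along the fingers, x is the direction in which the jaws open and shut, and the axes are right-handed (so a half turn about y gives the same grasp; the last joint's range is limited). The gripper opens to 85 mm and grips with 20 to 120 N. Pads are 22 mm wide; open, the fingers measure 114 mm over their backs; the gripper's body (76 mm by 85 mm) begins 54 mm behind the grasp point. The pads swing forward as they close: fully open they stand 13 mm farther back than shut.
Start: joints at [-72.995, 4.979, 10.078, 95.1, 0, 90], TCP at [0.161, -0.526, 0.208] pointing down, gripper open.
Joint ranges: [-179.16, 179.16], [-48.56, 103.87], [-65.8, 70.77], [-126.05, 130.52], [-82.76, 87.17], [-180, 180]. Speed limits (degrees/s): [127.2, 127.2, 147.25, 180, 180, 180].

INTERFACE

Orientations are given as [roll, pitch, yaw] about the fixed x, y, z axes, in that order (R = Rz(yaw) Ry(pitch) Rx(roll)).
In Python, from workcell import get_obs, camera, job_done gives the robot as it stands.
- The arm moves only by the tool play_rows, never from a script. Its argument "moves" is a list of rows, each a list of 3 entries, a list of its own where there are three numbers: the turn, a rotation vector about the tool's x, y, z in degrees, then the shift along the tool's x, y, z in m, then the opening in per cent of the stroke, from 0 (shut) to 100 (fully open). A call has exactly 5 rows; each row is the pose to reach, as a shift and turn from the pose commanded when the call began, along the tool's axes at that moment; what a row does not reach only later rows make up. A row lasts 1/10 s, in which the tool goes at most 50 mm and 8.59 degrees, less where a joint would pass 70% of its speed; a pose out of reach is approached as far as the arm can. A call with a gripper value outside its range is refused whole. The fingers move at their own pace and stop on an object; "grip_force" is the grip in N (left out, the last holds). Time passes only in rows, so rows that repeat a pose let the fingers close, or fill a call up. It gives the time, the measured TCP pose, the force and the opening at its end, in the units of the state.
- get_obs(): the state, without advancing time (a new reading comes with each control period).
- camera(name): name is "scene" or "top" or "wrist"; returns a dict with "img" (400x640x3 uint8, red, green, blue), "fov_y" (degrees; the focal length in pixels is half the picture's height over the tangent of half this angle, whatever the lens; pixels are square), "cx", "cy" (the principal point, pixels), "world_from_camera" (4x4, takes a point from camera to world coordinates). Camera axes: x right, y up, looking along -z (the intrinsics and any distortion apply to the point x, -y, -z); pixel columns grow to the right and rows downward; lengths in m; the calibration is good to about 2 mm. A picture is of the moment at which its call begins. There is no depth.
- job_done(): hands the job in, once; it reports no verdict.
The state is a dict: "time": time; "q": joint angles; "qd": joint speeds; "joint_efforts": joint torques, N m; "ee_pos": TCP position; "tcp_rot": TCP orientation; "wrist_force": force on the tool from outside, world axes, zero at the start; "torque": the same for the moment, N m; "opening": finger opening in m.
Only numpy, scipy, OpenCV 4.12 (cv2) and the standard library are available. Lean on these libraries where they do the work, as an engineer would, in place of code of your own. Each camera call takes 0.05 s, during which the arm holds its last target.

TASK

Lock the spool of the label cassette with the yellow label for storage: take the orange lock pin out of its stand and push it down into the hub hole of that cassette until its collar sits flush on the cassette, then let go, leaving the pin standing upright. Leave the cassette flat and about where it lies, and do not disturb the red and green cassettes.

Things in the scene. Friction and masses are not known exactly. Their poses are not given: they have to be found in the camera images.
- lock_pin: orange pin: round grip 18 dia, 45 tall, on a collar 38 dia, 4 thick; below it a white shank 13 dia, 18 long, last 12 tapering to a 4 tip (mm). Origin: axis, collar underside; z up, so grip z 4 to 49, tip z -18. 50 g. Starts upright in one hole of a fixed grey stand (160 x 60 x 30), collar on its top; lifts straight out. A blue winding key of the same shape stands in the other hole, 100 mm away.
- cassette_yellow: black label-tape cassette lying flat, loose, 90 x 64 x 28 mm, 150 g, yellow label on top. Origin: centre of the underside; x along the 90 mm side, z up, top face z 28. Hub hole in the top, ringed white: round, blind, 24 dia, 22 deep, 2 chamfer, centre at x +22, y 0 (label on the -x side). Pin home: its collar on the top face, its origin at z 28. Lies in any of three places.
- cassette_red: a black label-tape cassette lying flat on the desk, 90 x 64 x 28 mm, loose, with a red label; same shape and axes as the yellow one, its hub hole is not to be used.
- cassette_green: a black label-tape cassette lying flat on the desk, 90 x 64 x 28 mm, loose, with a green label; same shape and axes as the yellow one, its hub hole is not to be used.
Not all that is in view belongs to the job. Leave any purple look-alike of the cassette_yellow alone.

How it is judged (in metres and radians):
At the end, for the whole second after the job is handed in: The orange pin stands released and at rest in the yellow cassette's hub hole: within 10 mm of its centre along each side, collar within 3 mm of the top face, within 10 degrees of upright. The yellow cassette lies flat on the desk (within 5 degrees), within 50 mm of its start (z of lock_pin in the frame of cassette_yellow between 0.025 and 0.031 m and x of lock_pin in the frame of cassette_yellow between 0.012 and 0.032 m and y of lock_pin in the frame of cassette_yellow between -0.01 and 0.01 m and angle between lock_pin's own z axis and vertical below 0.175 rad and angle between cassette_yellow's own z axis and vertical below 0.0873 rad and height (world z) of cassette_yellow below 0.006 m and distance of cassette_yellow from where it was at the start of the episode below 0.05 m and linear speed of each of lock_pin, cassette_yellow below 0.02 m/s); the robot touches nothing.
It fails at once if the red cassette was moved by more than 25 mm (distance of cassette_red from where it was at the start of the episode above 0.025 m).
It fails at once if the green cassette was moved by more than 25 mm (distance of cassette_green from where it was at the start of the episode above 0.025 m).
It also fails if it takes over 38 s, if anything falls off the work surface, if the arm or the gripper's body presses on something with over 40 N, if the wrist force passes 120 N, or if a joint passes its speed limit or range.

## Working session

There is one attempt and no reset: what is moved stays moved. The work goes in short steps, Python scripts to look and compute and a tool call to move; the robot and the scene stay as the last step left them, time stands still between calls to the robot, and variables do not carry over. Pictures are saved under pics/ and viewed, and the job is handed in when it is done.

Besides the shell and the picture viewer there is one more tool, called after "Request:" as name(argument=value, ...) on one line, values as JSON. play_rows: Moves the arm, as the interface text tells. Its arguments: {"type":"object","properties":{"moves":{"type":"array"},"grip_force":{"type":"number"}},"required":["moves"]}

```bash
mkdir -p pics; python3 - <<'E'
from workcell import get_obs,camera
import cv2,numpy as np,pickle
o=get_obs();print({k:np.round(v,3).tolist() for k,v in o.items()})
d={}
for n in("scene","top","wrist"):
    c=camera(n);d[n]=c
    print(n,{k:(np.round(v,4).tolist()) for k,v in c.items() if k!='img'})
    cv2.imwrite(f"pics/{n}0.png",c["img"][:,:,::-1])
pickle.dump(d,open("c0.pkl","wb"))
E
```

```text
{'time': 0.0, 'q': [-72.996, 5.009, 10.034, 95.099, 0.001, 89.999], 'qd': [-0.034, -0.029, -0.014, -0.055, 0.022, -0.035], 'joint_efforts': [0.001, -52.039, 46.48, 0.016, 0.0, -0.0], 'ee_pos': [0.161, -0.526, 0.207], 'tcp_rot': [-89.999, 0.075, -72.995], 'wrist_force': [0.965, -0.556, -0.492], 'torque': [-0.007, -0.002, 0.076], 'opening': 0.086}
scene {'fov_y': 56.4527, 'cx': 315.1082, 'cy': 197.9133, 'world_from_camera': [[-0.5237, -0.4929, 0.6948, 1.0724], [0.8518, -0.29, 0.4363, 0.3489], [-0.0136, 0.8204, 0.5717, 0.5089], [0.0, 0.0, 0.0, 1.0]]}
top {'fov_y': 53.5522, 'cx': 318.4917, 'cy': 201.9611, 'world_from_camera': [[0.0282, 0.9967, -0.0765, 0.455], [-0.9986, 0.0247, -0.0457, -0.0322], [-0.0437, 0.0777, 0.996, 0.8109], [0.0, 0.0, 0.0, 1.0]]}
wrist {'fov_y': 61.8288, 'cx': 320.3017, 'cy': 197.9396, 'world_from_camera': [[0.2921, 0.919, 0.2646, 0.2271], [-0.9564, 0.281, 0.08, -0.5063], [-0.0008, -0.2765, 0.961, 0.3738], [0.0, 0.0, 0.0, 1.0]]}
```

View pics/top0.png

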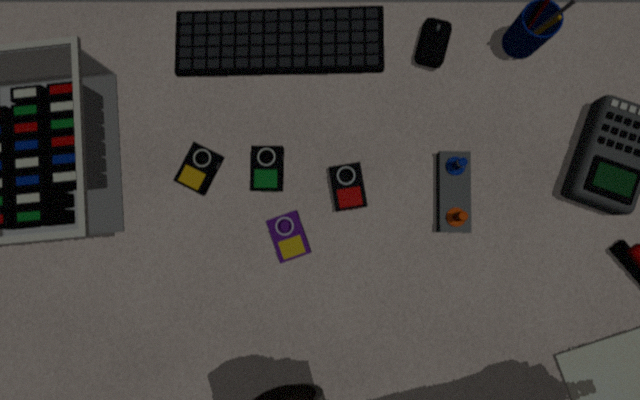

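View pics/scene0.png

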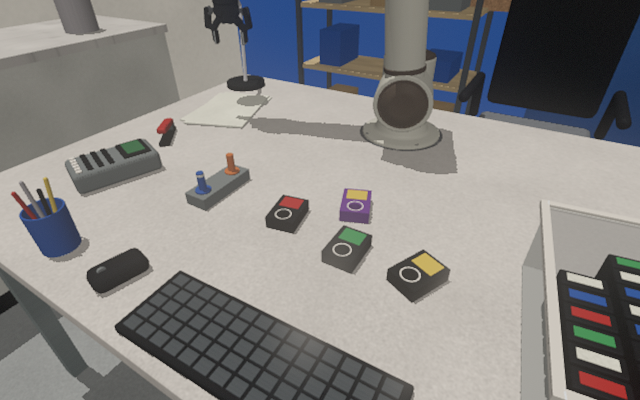

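View pics/wrist0.png

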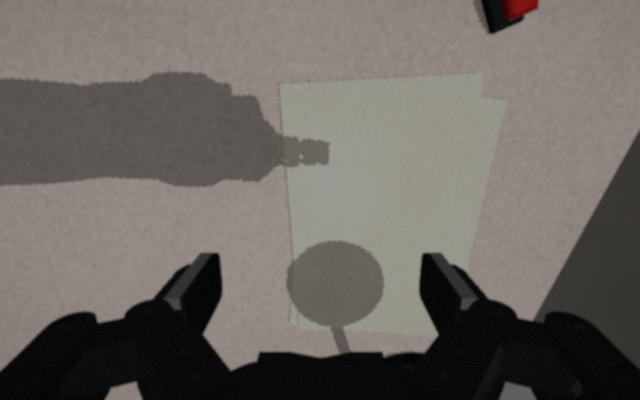

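Top view: the black cassette with the yellow label is at (199,168). The look-alikes to avoid are the purple one with a yellow label (288,237), green (267,168) and red (348,187), plus the box cassettes on the left. The orange pin is at (457,216) and the blue key at (456,166). The wrist camera sees only paper.

```bash
cat > h.py <<'E'
import numpy as np,cv2
def K(c):
    f=200/np.tan(np.radians(c['fov_y']/2));return f
def ray(c,u,v,z):
    f=K(c);T=np.array(c['world_from_camera']);d=T[:3,:3]@np.array([(u-c['cx'])/f,-(v-c['cy'])/f,-1]);o=T[:3,3]
    return o+d*(z-o[2])/d[2]
def proj(c,P):
    f=K(c);T=np.array(c['world_from_camera']);p=T[:3,:3].T@(np.array(P)-T[:3,3])
    return np.array([c['cx']+f*p[0]/-p[2],c['cy']-f*p[1]/-p[2]])
def blobs(c,lo,hi,mina=15):
    h=cv2.cvtColor(c['img'],cv2.COLOR_RGB2HSV);m=cv2.inRange(h,np.array(lo),np.array(hi))
    n,l,s,ce=cv2.connectedComponentsWithStats(m)
    return [(s[i].tolist(),ce[i].round(1).tolist(),l==i) for i in range(1,n) if s[i,4]>=mina]
E
python3 - <<'E'
import pickle;from h import *
d=pickle.load(open('c0.pkl','rb'))
for n in('top','scene'):
    c=d[n]
    for nm,lo,hi in(('orange',(5,150,60),(15,255,255)),('yellow',(18,120,60),(32,255,255)),('blue',(105,130,60),(120,255,255))):
        for s,ce,m in blobs(c,lo,hi):print(n,nm,s,ce,ray(c,*ce,0.028).round(4))
a=d['top']['img']
for nm,(x0,y0,x1,y1) in dict(yc=(165,130,235,205),st=(425,140,485,240)).items():
    cv2.imwrite(f'pics/{nm}.png',cv2.resize(cv2.convertScaleAbs(a[y0:y1,x0:x1,::-1],alpha=1.6),None,fx=6,fy=6,interpolation=cv2.INTER_CUBIC)[:600])
a=d['scene']['img']
x0,y0,x1,y1=180,140,460,310
cv2.imwrite('pics/sc.png',cv2.resize(a[y0:y1,x0:x1,::-1],None,fx=2.8,fy=2.8,interpolation=cv2.INTER_CUBIC))
E
```

```text
top orange [447, 208, 21, 19, 216] [457.2, 216.5] [ 0.4935 -0.2674  0.028 ]
top yellow [178, 165, 28, 25, 411] [191.5, 176.8] [0.5598 0.2621 0.028 ]
top yellow [278, 235, 27, 24, 412] [291.3, 246.8] [0.4252 0.0549 0.028 ]
top blue [15, 141, 22, 8, 147] [25.7, 144.5] [0.6196 0.6148 0.028 ]
top blue [53, 154, 22, 9, 159] [63.5, 158.3] [0.5923 0.5317 0.028 ]
top blue [447, 157, 20, 18, 167] [458.0, 165.0] [ 0.5949 -0.2688  0.028 ]
top blue [16, 176, 23, 9, 155] [26.9, 179.9] [0.5458 0.6057 0.028 ]
scene yellow [44, 178, 13, 34, 120] [49.7, 194.5] [ 0.7894 -0.558   0.028 ]
scene yellow [347, 190, 20, 10, 152] [356.5, 194.3] [0.4276 0.0558 0.028 ]
scene yellow [412, 253, 31, 23, 373] [427.2, 263.7] [0.5616 0.2629 0.028 ]
scene blue [240, 0, 59, 83, 3886] [272.1, 39.1] [-0.77   -1.0871  0.028 ]
scene blue [302, 8, 82, 58, 3899] [341.5, 35.3] [-1.05   -0.7773  0.028 ]
scene blue [475, 12, 52, 105, 1543] [494.7, 67.0] [-0.7859  0.1372  0.028 ]
scene blue [469, 14, 18, 56, 340] [477.5, 41.8] [-1.2507 -0.0348  0.028 ]
scene blue [593, 15, 47, 120, 1969] [626.7, 79.4] [-0.8532  0.6233  0.028 ]
scene blue [427, 18, 46, 65, 2100] [447.8, 45.2] [-1.0962 -0.1551  0.028 ]
scene blue [304, 69, 23, 19, 346] [314.9, 77.8] [-0.2636 -0.4812  0.028 ]
scene blue [332, 73, 47, 24, 549] [356.8, 83.3] [-0.2842 -0.2959  0.028 ]
scene blue [434, 90, 23, 13, 216] [444.7, 95.8] [-0.3121  0.0486  0.028 ]
scene blue [460, 102, 7, 12, 56] [463.1, 107.3] [-0.2304  0.1343  0.028 ]
scene blue [55, 198, 10, 14, 37] [60.1, 204.0] [ 0.7981 -0.4984  0.028 ]
scene blue [20, 210, 23, 20, 59] [27.3, 219.2] [ 0.865  -0.5034  0.028 ]
scene blue [29, 231, 35, 26, 98] [45.3, 249.3] [ 0.8959 -0.3729  0.028 ]
scene blue [625, 287, 15, 12, 117] [632.3, 292.6] [0.4555 0.5691 0.028 ]
scene blue [569, 289, 38, 18, 302] [587.8, 297.1] [0.5031 0.5078 0.028 ]
scene blue [635, 324, 5, 11, 43] [637.3, 328.5] [0.534  0.5708 0.028 ]
```

View pics/yc.png

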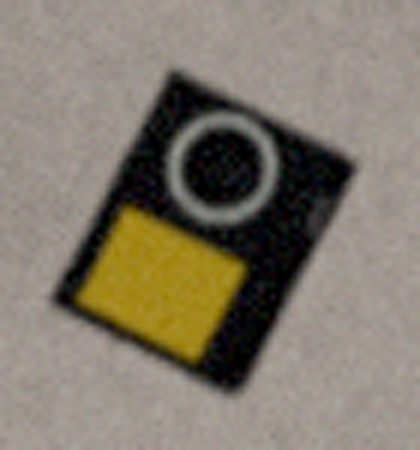

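View pics/st.png

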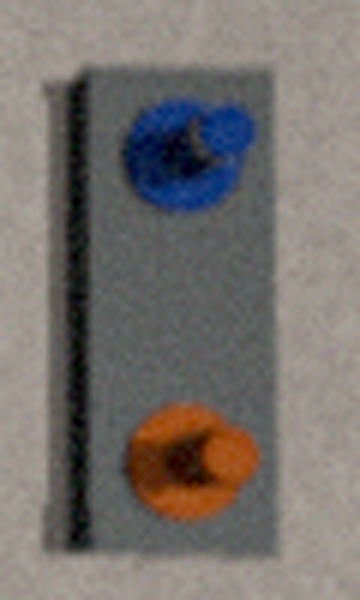

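View pics/sc.png

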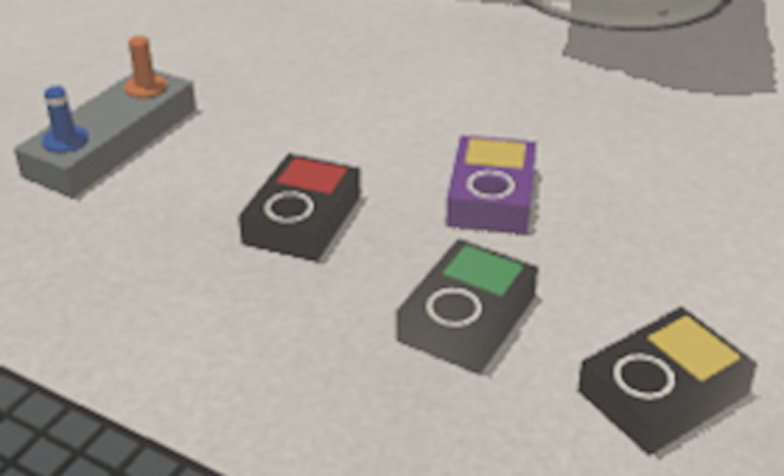

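The crops confirm the choice: black body with a yellow label, hub ring at about (202,158), pin collar (455.7,216.7) and grip top (463.3,215.5). In the scene view the ring is at (410,274) and the pin top at (229.6,154).

```bash
python3 - <<'E'
import pickle;from h import *
d=pickle.load(open('c0.pkl','rb'));t=d['top'];s=d['scene']
e=0.42
print('ring top',ray(t,202-e,158-e,.028),'scene',ray(s,410,274,.028))
print('collar',ray(t,455.7-e,216.7-e,.034),'scene',ray(s,231.8,170.5,.034))
print('top',ray(t,463.3-e,215.5-e,.079),'scene',ray(s,229.6,154.5,.079))
print('label',ray(t,191.5,176.8,.028))
g=lambda u,v,o,k:(u/k+o[0]-e,v/k+o[1]-e)
for p in((172,72),(355,163),(236,390),(55,297)):print('corner',ray(t,*g(*p,(165,130),6),.028))
for p in((92,70),(272,70),(275,550),(92,550)):print('stand',ray(t,*g(*p,(425,140),6),.03))
print('blue',ray(t,*g(183,155,(425,140),6),.034))
# other cassettes' rings/ labels
for u,v in((267,157),(346,175),(284,226)):print(ray(t,u,v,.028))
E
```

```text
ring top [0.5995235 0.2434857 0.028    ] scene [0.60122178 0.24522028 0.028     ]
collar [ 0.49354017 -0.26191183  0.034     ] scene [ 0.4986812 -0.256607   0.034    ]
top [ 0.49385466 -0.26223762  0.079     ] scene [ 0.49784607 -0.25603945  0.079     ]
label [0.5598287 0.2621266 0.028    ]
corner [0.63211217 0.26238401 0.028     ]
corner [0.60212892 0.19811291 0.028     ]
corner [0.52436504 0.23484942 0.028     ]
corner [0.55437703 0.29836665 0.028     ]
stand [ 0.62122501 -0.23301158  0.03      ]
stand [ 0.62233751 -0.29121704  0.03      ]
stand [ 0.46553108 -0.29200296  0.03      ]
stand [ 0.46389831 -0.2337446   0.03      ]
blue [ 0.59290507 -0.2613554   0.034     ]
[0.60335101 0.11003808 0.028     ]
[ 0.57028732 -0.04941936  0.028     ]
[0.46574262 0.0708226  0.028     ]
```

Request:
play_rows(moves=[[[0,-2,0],[-0.013,0,0.033],60],[[0,-5,0],[-0.03,0,0.075],60],[[0,-8,0],[-0.047,0,0.12],60],[[0,-11,0],[-0.064,0,0.163],60],[[0,-13,0],[-0.08,0,0.203],60]], grip_force=40)

```text
time: 0.65
ee_pos: [0.3328, -0.3886, 0.2077]
tcp_rot: [-90.0, 0.0, -59.9]
wrist_force: [0.8, -0.2, 0.2]
opening: 0.0513
```

```bash
cat >> h.py <<'E'
from scipy.spatial.transform import Rotation as Ro
def delta(o,goal):
    R=Ro.from_euler('xyz',o['tcp_rot'],degrees=True).as_matrix()
    return (R.T@(np.array(goal)-o['ee_pos'])).round(4)
E
python3 - <<'E'
from h import *;from workcell import *
o=get_obs();print(o['time'],o['ee_pos'],o['tcp_rot'],o['q'],delta(o,[.4935,-.262,.19]))
E
```

```text
0.65 [ 0.33279404 -0.38855771  0.20773403] [-8.99961174e+01  9.15519319e-03 -5.98751926e+01] [-4.94237279e+01 -2.93415805e-01  4.61295860e+00  9.49146734e+01
  5.47893105e-03  1.00451465e+02] [-0.0288  0.0178  0.2025]
```

Request:
play_rows(moves=[[[0,-3,0],[-0.006,0.003,0.042],60],[[0,-6,0],[-0.012,0.007,0.085],60],[[0,-9,0],[-0.018,0.01,0.128],60],[[0,-12,0],[-0.024,0.014,0.17],60],[[0,-15,0],[-0.029,0.018,0.2025],60]])

```text
time: 1.15
ee_pos: [0.494, -0.2619, 0.1894]
tcp_rot: [-90.0, 0.0, -44.8]
wrist_force: [0.5, -2.1, 0.0]
opening: 0.051
```

```bash
python3 - <<'E'
from h import *;from workcell import *
import pickle
c=camera('wrist');o=get_obs();pickle.dump((c,o),open('c1.pkl','wb'))
cv2.imwrite('pics/w1.png',c['img'][:,:,::-1])
print(o['time'],o['ee_pos'],o['tcp_rot'],delta(o,[.4935,-.262,.12]))
for nm,lo,hi in(('orange',(5,150,60),(15,255,255)),):
    for s,ce,m in blobs(c,lo,hi):print(s,ce,ray(c,*ce,.079))
print('pred top/collar',proj(c,[.4935,-.262,.079]),proj(c,[.4935,-.262,.034]), 'tcp',proj(c,o['ee_pos']))
E
```

```text
1.2 [ 0.49636297 -0.2595494   0.18813063] [-8.99253767e+01  8.71925438e-02 -4.45112646e+01] [-0.0002  0.0681 -0.0038]
[302, 157, 37, 37, 1047] [320.0, 174.5] [ 0.50074701 -0.25473637  0.079     ]
pred top/collar [319.98057885 186.27399694] [320.02824268 175.16081571] tcp [320.3308387  228.84125922]
```

View pics/w1.png

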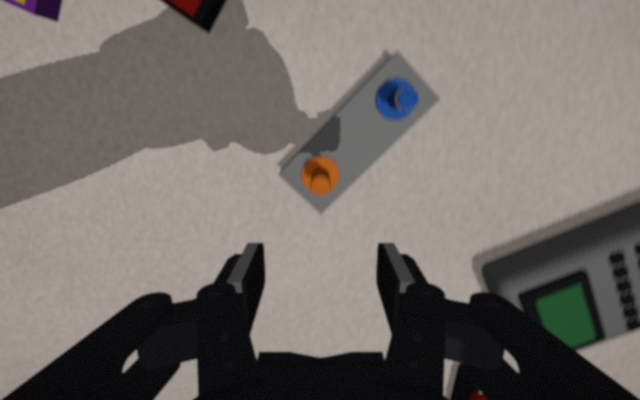

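Wrist view: the orange collar at (320,174.5) against a predicted (320,175) confirms the pin position within about 1 mm. I'll descend, then check.

Request:
play_rows(moves=[[[0,0,0],[0,0.02,0],60],[[0,0,0],[0,0.045,0],60],[[0,0,0],[0,0.07,0],60],[[0,0,0],[0,0.085,0],60],[[0,0,0],[0,0.09,0],60]])

```text
time: 1.7
ee_pos: [0.4916, -0.2633, 0.0981]
tcp_rot: [-90.0, 0.1, -45.0]
wrist_force: [-0.1, -0.4, 0.0]
opening: 0.0512
```

```bash
python3 - <<'E'
from h import *;from workcell import *
c=camera('wrist');o=get_obs()
cv2.imwrite('pics/w2.png',c['img'][:,:,::-1])
print(o['time'],o['ee_pos'],o['tcp_rot'],delta(o,[.4935,-.262,.043]))
print('pred top/collar',proj(c,[.4935,-.262,.079]),proj(c,[.4935,-.262,.034]), 'tcp',proj(c,o['ee_pos']))
E
```

```text
1.75 [ 0.4918307  -0.26346371  0.09849661] [-90.03439856   0.10992679 -45.00111683] [0.0003 0.0555 0.0022]
pred top/collar [321.0045398  219.45119402] [321.02121866 198.21713712] tcp [320.72221486 235.71121045]
```

View pics/w2.png

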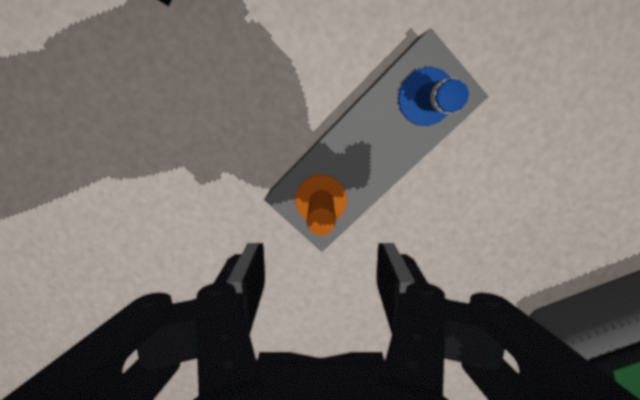

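Pin top at about (321,222) and collar at (321,198), matching the prediction within 1–2 mm. Descending and gripping.

Request:
play_rows(moves=[[[0,0,0],[0,0.015,0.001],60],[[0,0,0],[0,0.03,0.001],60],[[0,0,0],[0,0.043,0.001],60],[[0,0,0],[0,0.052,0.001],60],[[0,0,0],[0,0.055,0.001],60]])

```text
time: 2.25
ee_pos: [0.4925, -0.2627, 0.0434]
tcp_rot: [-90.0, 0.1, -45.0]
wrist_force: [-0.1, -0.1, -0.6]
opening: 0.0513
```

Request:
play_rows(moves=[[[0,0,0],[0,0,0],40],[[0,0,0],[0,0,0],10],[[0,0,0],[0,0,0],0],[[0,0,0],[0,0,0],0],[[0,0,0],[0,0,0],0]])

```text
time: 2.75
ee_pos: [0.4935, -0.2632, 0.0456]
tcp_rot: [-90.0, -0.1, -45.0]
wrist_force: [-0.9, 0.6, 4.1]
opening: 0.0156
```

```bash
python3 - <<'E'
from h import *;from workcell import *
c=camera('wrist');o=get_obs()
cv2.imwrite('pics/w3.png',c['img'][:,:,::-1])
print({k:np.round(v,3).tolist() for k,v in o.items()})
E
```

```text
{'time': 2.8, 'q': [-28.07, 6.126, -6.643, 77.171, 0.004, 106.925], 'qd': [0.04, 0.031, -0.031, -0.011, 0.065, 0.001], 'joint_efforts': [-0.105, -50.865, 44.616, -0.296, -0.041, -0.0], 'ee_pos': [0.493, -0.263, 0.046], 'tcp_rot': [-89.979, -0.057, -44.995], 'wrist_force': [-1.028, 1.231, 4.005], 'torque': [0.083, 0.052, -0.038], 'opening': 0.016}
```

View pics/w3.png

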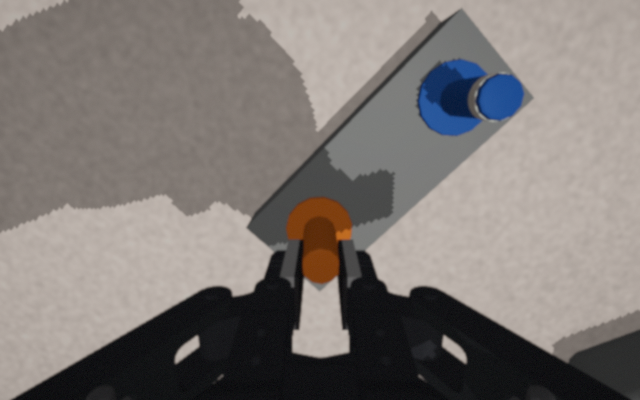

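The pin is between the pads, opening 15.6 mm (nominal 18). I'll lift and verify.

Request:
play_rows(moves=[[[0,0,0],[0,-0.01,0],0],[[0,0,0],[0,-0.025,0],0],[[0,0,0],[0,-0.045,0],0],[[0,0,0],[0,-0.065,0],0],[[0,0,0],[0,-0.08,0],0]])

```text
time: 3.3
ee_pos: [0.4936, -0.2632, 0.1274]
tcp_rot: [-90.0, -0.1, -45.0]
wrist_force: [0.4, 0.2, -0.5]
opening: 0.0159
```

```bash
python3 - <<'E'
from h import *;from workcell import *
c=camera('wrist');s=camera('scene');o=get_obs()
cv2.imwrite('pics/w4.png',c['img'][:,:,::-1])
cv2.imwrite('pics/s4.png',cv2.resize(s['img'][40:240,140:400,::-1],None,fx=3,fy=3))
print({k:np.round(v,3).tolist() for k,v in o.items()})
E
```

```text
{'time': 3.4, 'q': [-28.072, 5.219, 1.483, 86.028, -0.001, 106.927], 'qd': [0.052, 1.026, -3.157, -2.263, -0.055, -0.03], 'joint_efforts': [0.001, -52.79, 47.623, 0.711, 0.0, -0.0], 'ee_pos': [0.494, -0.264, 0.128], 'tcp_rot': [-89.932, -0.227, -44.999], 'wrist_force': [0.032, 0.09, -0.48], 'torque': [-0.019, 0.028, -0.001], 'opening': 0.016}
```

View pics/w4.png

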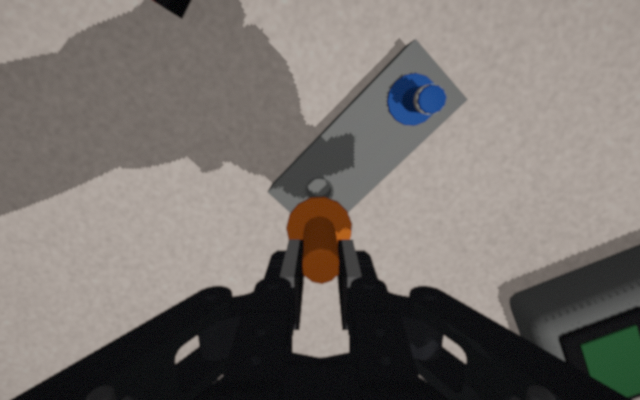

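View pics/s4.png

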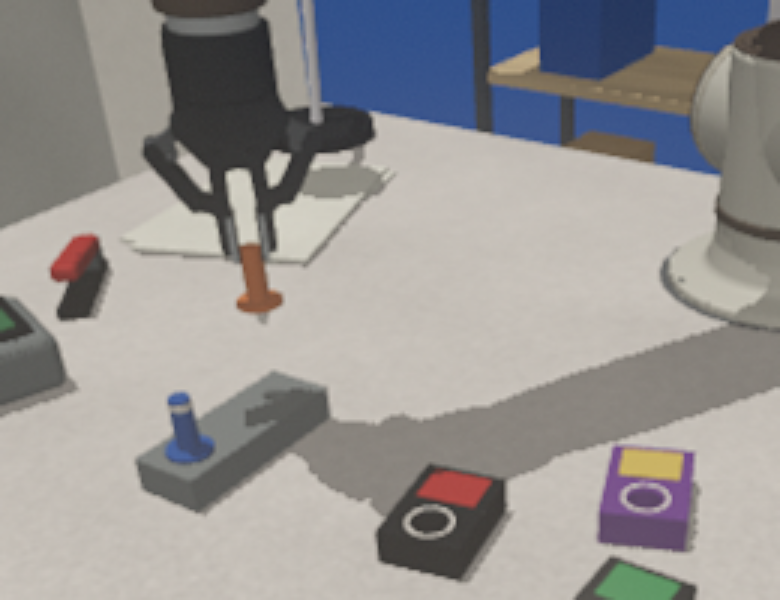

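Pin lifted cleanly, upright, with the stand hole empty below it. Carrying it to the cassette.

Request:
play_rows(moves=[[[0,0,0],[-0.014,0,0.021],0],[[0,0,0],[-0.034,0,0.052],0],[[0,0,0],[-0.056,0,0.086],0],[[0,0,0],[-0.08,0,0.122],0],[[0,0,0],[-0.104,0,0.159],0]])

```text
time: 3.9
ee_pos: [0.5318, -0.0755, 0.1242]
tcp_rot: [-90.0, 0.0, -45.0]
wrist_force: [0.6, 0.1, -0.5]
opening: 0.0157
```

Request:
play_rows(moves=[[[0,-2,0],[-0.024,0,0.036],0],[[0,-5,0],[-0.046,0,0.07],0],[[0,-8,0],[-0.066,0,0.101],0],[[0,-11,0],[-0.085,0,0.13],0],[[0,-14,0],[-0.1,0,0.153],0]])

```text
time: 4.4
ee_pos: [0.5693, 0.1039, 0.124]
tcp_rot: [-90.0, 0.1, -30.8]
wrist_force: [-0.4, -0.2, -0.3]
opening: 0.0155
```

```bash
python3 - <<'E'
from h import *;from workcell import *
o=get_obs()
print(o['time'],o['ee_pos'],o['tcp_rot'],o['opening'],o['q'],delta(o,[.6,.2435,.13]))
E
```

```text
4.4 [0.5692756  0.10385524 0.12397166] [-9.00365687e+01  5.38778277e-02 -3.08148391e+01] 0.015481613777767729 [1.03347795e+01 8.09112423e+00 4.19367987e+00 8.61671885e+01
 7.91708190e-03 1.31149597e+02] [-0.0452 -0.0061  0.1357]
```

Request:
play_rows(moves=[[[0,-2,0],[-0.011,0,0.035],0],[[0,-4,0],[-0.022,0,0.07],0],[[0,-6,0],[-0.033,0,0.1],0],[[0,-8,0],[-0.041,0,0.123],0],[[0,-8,0],[-0.045,0,0.1345],0]])

```text
time: 4.9
ee_pos: [0.5999, 0.2421, 0.1236]
tcp_rot: [-90.1, 0.1, -22.9]
wrist_force: [0.6, -0.9, -1.1]
opening: 0.0161
```

Request:
play_rows(moves=[[[0,0,0],[0,0,0],0],[[0,0,0],[0,0,0],0],[[0,0,0],[0,0,0],0],[[0,0,0],[0,0,0],0],[[0,0,0],[0,0,0],0]])

```text
time: 5.4
ee_pos: [0.6003, 0.2395, 0.1252]
tcp_rot: [-90.0, -0.0, -23.1]
wrist_force: [-0.5, 0.4, -0.1]
opening: 0.0158
```

```bash
cat > look.py <<'E'
from h import *;from workcell import *
import sys,pickle
n=sys.argv[1]
o=get_obs();c=camera('wrist');s=camera('scene');t=camera('top')
pickle.dump((o,c,s,t),open(f'k{n}.pkl','wb'))
cv2.imwrite(f'pics/w{n}.png',c['img'][:,:,::-1])
a=cv2.resize(s['img'][180:320,330:470,::-1],None,fx=4,fy=4,interpolation=cv2.INTER_CUBIC)
cv2.imwrite(f'pics/s{n}.png',a)
print({k:np.round(v,4).tolist() for k,v in o.items() if k in('time','ee_pos','tcp_rot','opening','wrist_force','q')},delta(o,[.6,.2435,.13]))
print('hub pred',proj(c,[.6,.2435,.028]),'home collar',proj(c,[.6,.2435,.032]))
p=o['ee_pos'].copy() if hasattr(o['ee_pos'],'copy') else np.array(o['ee_pos'])
for dz in(-.0156,-.0116,.0334):print('pin axis at',dz,proj(c,np.array(p)+[0,0,dz]))
E
python3 look.py 5
```

```text
{'time': 5.4, 'q': [21.7571, 17.5045, 15.4256, 87.901, -0.0032, 134.8165], 'ee_pos': [0.6003, 0.2395, 0.1252], 'tcp_rot': [-89.9882, -0.0165, -23.0594], 'wrist_force': [-0.4666, 0.4141, -0.1105], 'opening': 0.0158} [-0.0018 -0.0048  0.0035]
hub pred [318.60439639 185.61288381] home collar [318.58197864 186.81532577]
pin axis at -0.0156 [321.0480607  225.35672495]
pin axis at -0.0116 [321.06587815 227.85119425]
pin axis at 0.0334 [321.3305032  264.89908626]
```

View pics/w5.png

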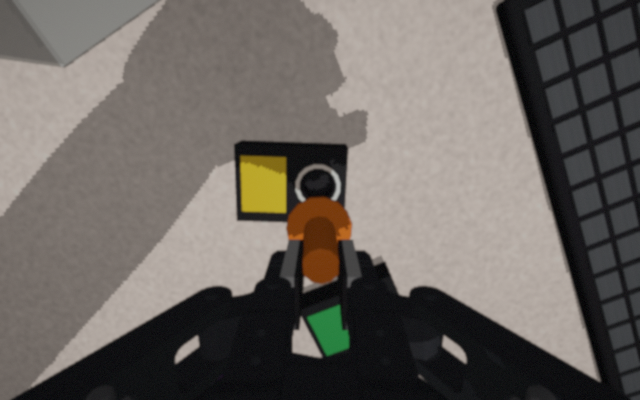

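View pics/s5.png

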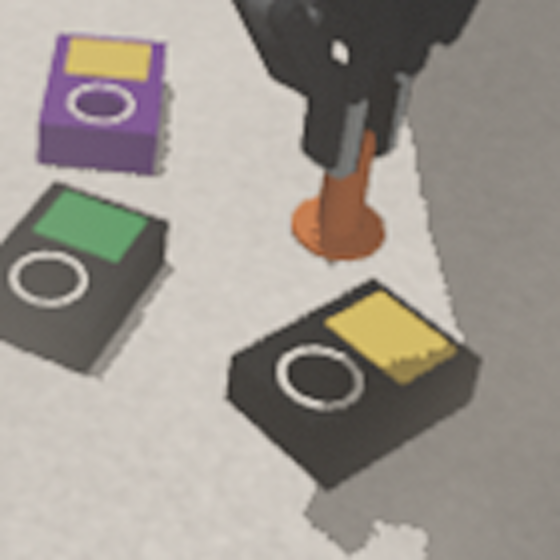

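Ring seen at (318,186), predicted (318.6,185.6). I'll apply the small correction and go down to just above the hole.

Request:
play_rows(moves=[[[0,0,0],[-0.001,0.01,0.002],0],[[0,0,0],[-0.002,0.022,0.0035],0],[[0,0,0],[-0.002,0.036,0.0035],0],[[0,0,0],[-0.002,0.047,0.0035],0],[[0,0,0],[-0.002,0.05,0.0035],0]])

```text
time: 6.05
ee_pos: [0.5987, 0.244, 0.0723]
tcp_rot: [-90.1, 0.1, -23.0]
wrist_force: [0.1, -0.2, 0.2]
opening: 0.0154
```

Request:
play_rows(moves=[[[0,0,0],[0,0,0],0],[[0,0,0],[0,0,0],0],[[0,0,0],[0,0,0],0],[[0,0,0],[0,0,0],0],[[0,0,0],[0,0,0],0]])

```text
time: 6.55
ee_pos: [0.5999, 0.2444, 0.0753]
tcp_rot: [-90.0, -0.0, -23.0]
wrist_force: [0.3, 0.4, -0.8]
opening: 0.0154
```

```bash
python3 look.py 6
```

```text
{'time': 6.55, 'q': [22.1671, 17.8007, 10.2886, 82.4561, -0.0005, 135.1635], 'ee_pos': [0.5999, 0.2444, 0.0753], 'tcp_rot': [-89.9778, -0.0228, -22.9964], 'wrist_force': [0.3458, 0.4462, -0.8487], 'opening': 0.0154} [ 0.0005 -0.0547 -0.0008]
hub pred [321.60098527 209.72390088] home collar [321.62686727 211.5988694 ]
pin axis at -0.0156 [321.0252953  225.33856496]
pin axis at -0.0116 [321.04371674 227.83060437]
pin axis at 0.0334 [321.31729736 264.84040137]
```

View pics/w6.png

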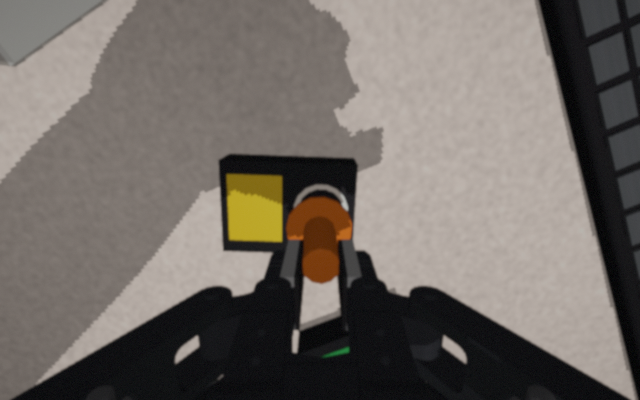

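View pics/s6.png

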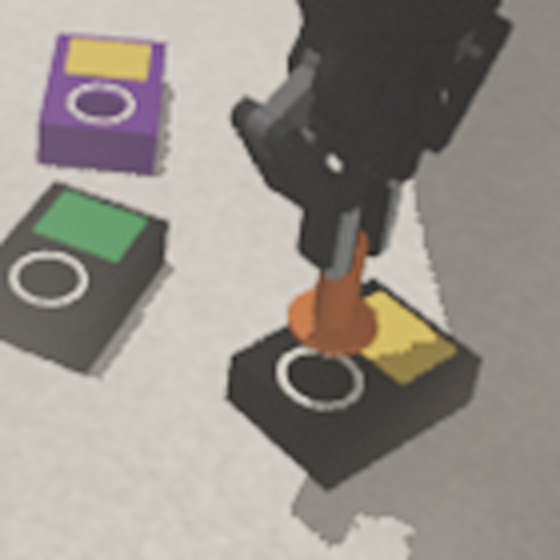

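Aligned: ring centre at about (321,210) as predicted. Inserting slowly.

Request:
play_rows(moves=[[[0,0,0],[0,0.006,-0.001],0],[[0,0,0],[0,0.013,-0.001],0],[[0,0,0],[0,0.02,-0.001],0],[[0,0,0],[0,0.025,-0.001],0],[[0,0,0],[0,0.028,-0.001],0]])

```text
time: 7.2
ee_pos: [0.599, 0.2433, 0.0459]
tcp_rot: [-90.0, 0.0, -23.0]
wrist_force: [0.1, -0.7, -1.3]
opening: 0.0156
```

Request:
play_rows(moves=[[[0,0,0],[0,0.001,0],0],[[0,0,0],[0,0.002,0],0],[[0,0,0],[0,0.003,0],0],[[0,0,0],[0,0.003,0],0],[[0,0,0],[0,0.003,0],0]])

```text
time: 7.7
ee_pos: [0.5994, 0.2435, 0.0441]
tcp_rot: [-90.0, -0.0, -23.0]
wrist_force: [0.3, -0.1, -0.6]
opening: 0.0156
```

```bash
python3 look.py 7
```

```text
{'time': 7.7, 'q': [22.1057, 18.1029, 7.2169, 79.0976, 0.0007, 135.1018], 'ee_pos': [0.5994, 0.2435, 0.0441], 'tcp_rot': [-89.9879, -0.0111, -22.9961], 'wrist_force': [0.273, -0.0722, -0.6068], 'opening': 0.0156} [ 0.0006 -0.0859  0.0003]
hub pred [321.99311969 224.60564579] home collar [322.02924105 227.08026077]
pin axis at -0.0156 [321.05637293 225.34042239]
pin axis at -0.0116 [321.07364598 227.83485007]
pin axis at 0.0334 [321.33018755 264.88240424]
```

View pics/w7.png

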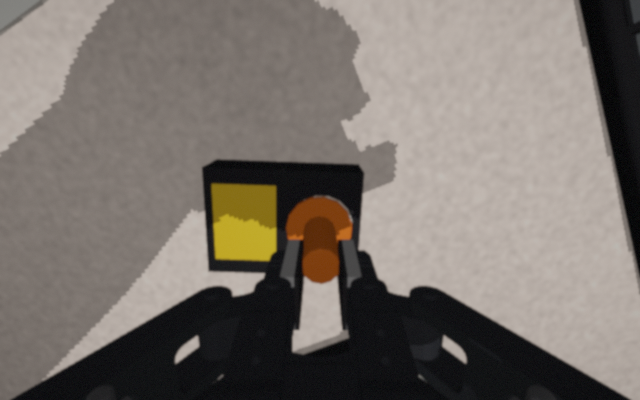

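View pics/s7.png

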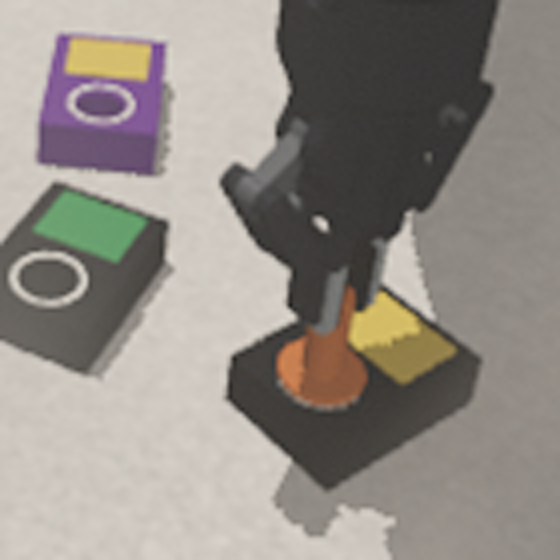

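The shank is in, with no contact force yet. I'll press lightly until it seats.

Request:
play_rows(moves=[[[0,0,0],[0,0.0005,0],0],[[0,0,0],[0,0.001,0],0],[[0,0,0],[0,0.0015,0],0],[[0,0,0],[0,0.002,0],0],[[0,0,0],[0,0.002,0],0]])

```text
time: 8.35
ee_pos: [0.5996, 0.2438, 0.0435]
tcp_rot: [-89.9, -0.1, -23.0]
wrist_force: [-3.3, -0.3, 8.8]
opening: 0.0155
```

Seated: 8.8 N at TCP z 0.0435, matching the predicted 0.0436. Releasing, then lifting off.

Request:
play_rows(moves=[[[0,0,0],[0,0,0],20],[[0,0,0],[0,0,0],35],[[0,0,0],[0,0,0],50],[[0,0,0],[0,0,0],60],[[0,0,0],[0,0,0],60]])

```text
time: 8.85
ee_pos: [0.5992, 0.2434, 0.0416]
tcp_rot: [-90.0, 0.0, -23.0]
wrist_force: [0.2, -0.1, -0.5]
opening: 0.0513
```

Request:
play_rows(moves=[[[0,0,0],[0,-0.008,0],60],[[0,0,0],[0,-0.025,0],60],[[0,0,0],[0,-0.05,0],60],[[0,0,0],[0,-0.08,0],60],[[0,0,0],[0,-0.11,0],60]])

```text
time: 9.35
ee_pos: [0.5991, 0.2433, 0.1535]
tcp_rot: [-90.0, -0.0, -23.0]
wrist_force: [1.3, 0.6, -0.1]
opening: 0.0516
```

```bash
python3 look.py 8; python3 - <<'E'
import pickle;from h import *
o,c,s,t=pickle.load(open('k8.pkl','rb'))
for s_,ce,m in blobs(s,(5,150,60),(15,255,255)):print('orange',s_,ce)
for nm,z in(('top',.077),('coll',.032)):print(nm,proj(s,[.6,.2435,z]),proj(c,[.6,.2435,z]))
for s_,ce,m in blobs(s,(18,120,60),(32,255,255)):print('yellow',s_,ce)
E
```

```text
{'time': 9.35, 'q': [22.1065, 17.83, 18.9524, 91.1202, -0.0006, 135.1028], 'ee_pos': [0.5991, 0.2433, 0.1535], 'tcp_rot': [-89.9989, -0.002, -22.9963], 'wrist_force': [1.2769, 0.6152, -0.0952], 'opening': 0.0516} [0.0008 0.0235 0.0005]
hub pred [321.60302691 181.27368351] home collar [321.62060239 182.30668218]
pin axis at -0.0156 [321.02605735 225.32020516]
pin axis at -0.0116 [321.04171811 227.8151646 ]
pin axis at 0.0334 [321.27430758 264.86962635]
top [413.14147007 252.46176365] [321.85519458 196.09483896]
coll [409.59411573 271.55650349] [321.62060239 182.30668218]
yellow [44, 178, 13, 34, 118] [49.7, 194.3]
yellow [347, 190, 20, 10, 147] [356.5, 194.3]
yellow [417, 253, 27, 22, 350] [428.3, 263.9]
```

View pics/w8.png

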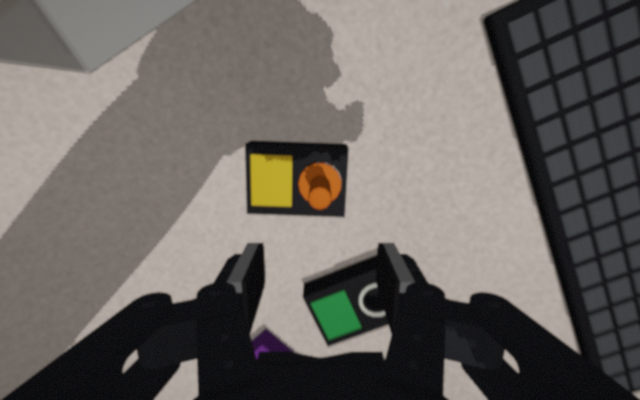

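View pics/s8.png

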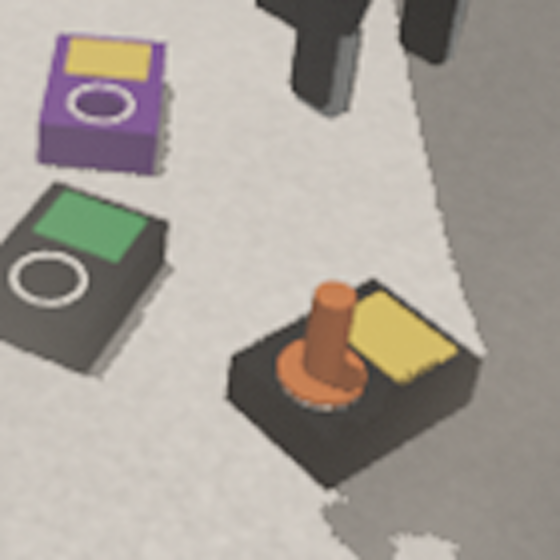

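Pin upright in the yellow cassette: collar at (320,184) and top at (320,197) in the wrist view, within 2 px of the predicted home pose. The gripper is clear, and the cassette's outline is in the same pixels as before.

```bash
python3 -c "
from workcell import *
print(job_done())"
```

```text
the job is handed in; nothing more can be done
None
```

The orange lock pin is out of its stand and seated in the hub hole of the black cassette with the yellow label. The gripper has let go and backed off about 11 cm, and I handed the job in at about 9.5 s of the 38 s allowed.

**Seating:** the collar made contact at 8.8 N with the tool at z 0.0435 m, against 0.0436 m expected.

**After release:** the wrist and scene views show the pin upright and centred within 2 pixels of the predicted home pose. The yellow cassette lies flat and where it was. The green and purple cassettes look unmoved in the last pictures. The red one was outside them; the arm only carried the pin over it, well clear.

**Disagreements:**
- The gripper read about 15.6 mm on the 18 mm grip, but the hold was firm.
- My early hand-read of the pin in the scene camera differed from the top camera by 5–7 mm. The wrist camera supported the top camera's value, so I used that one.

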